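Wind the run-in timer and hold the hold-to-run lever level

TASK

Start the run-in of the repaired drive chassis: wind the timer's wing key clockwise, turn after partial turn, until it is fully wound against its stop and let go of it, then press the sprung hold-to-run lever down from its raised rest until its arm is level with the bench and keep it there for at least two seconds. Never push the lever right down to its lower stop (that trips the rig), and leave the other things on the bench where they are. Finish while still holding the lever level with the fingers.

Things in the scene. Friction and masses are not known exactly. Their poses are not given: they have to be found in the camera images.
- timer_base: Grey painted timer box, 110 x 110 mm, 70 mm high, fixed to the bench, with a round aluminium dial on top. Origin at the centre of its underside, z up. The key stands upright on its axis. It may stand left or right of the lever unit, turned a little.
- timer_key (a joint): Angle of the steel wing key on the timer box, rad: 0 = unwound, 3.8 = fully wound (hard stop), starts between 0 and 0.8. Grows as the key turns clockwise seen from above; wing yaw = box yaw minus this value. It resists with 0.06 to 0.09 N m, and friction keeps it where it is left.
- key_grip (a point): Centre of the key's wing, on its axis, 101 mm above the bench; x axis along the wing, z up. The wing is an upright plate 40 mm long, 9 mm thick, 26 mm high (88 to 114 mm above the bench) on a 12 mm stem. A disc at its foot (32 mm wide, top 74 mm above the bench) has a white mark towards the wing's +x end.
- lever_base: Hold-to-run lever unit: grey base plate 160 x 80 x 10 mm, fixed, with two upright cheeks (top 110 mm) carrying the pivot. Origin at the centre of the plate's underside, z up. The pivot axis runs along the unit's y, 50 mm along +x from the origin and 95 mm above the bench; the lever arm extends from it towards -x (roughly towards the robot).
- hold_lever (a joint): Sprung lever, angle in rad: 0 = rest, arm raised 0.35 rad above level; 0.35 = arm level; 0.7 = lower stop. Grows as it is pressed down. Springs back when let go. Pressing on the bar straight down takes about 3 N to start, about 8 N at level and 13 N at the lower stop.
- lever_bar (a point): Centre of the black cross bar (T-handle) at the lever's end: a round bar 22 mm in diameter and 56 mm long, parallel to the pivot, 100 mm from the pivot axis. At rest this centre is 129 mm above the bench, with the arm level 95 mm (top of the bar 106 mm). Its frame turns with the lever.
- chassis: Bystander: aluminium drive chassis plate 100 x 160 mm on rubber feet, about 50 mm high, with motor and brass flywheel, standing beyond the work. Origin under its centre.
- screwdriver: Bystander: screwdriver about 200 mm long lying on the bench between robot and work. Origin under its middle, x along it.
- reel: Bystander: white reel, 60 mm diameter, 45 mm high, on the left. Origin under its centre.
- tray: Bystander: white parts tray 120 x 90 x 30 mm on the right. Origin under its centre.
Things that resemble listed ones, but are neither listed nor needed, are in the scene too. What is shaped like the lever_base but purple is not meant.

How it is judged:
On the way, in this order (a step that is already met when the one before it is completed fails the run):
1. the key is fully wound (value of joint timer_key above 3.5 rad), for 0.2 s.
2. the key is let go, and the fingers hold the lever level (value of joint hold_lever between 0.25 and 0.45 rad and contact force between the fingers and lever_base above 3 N and contact force between the fingers and timer_base below 0.1 N), for 1.5 s.
At the end, for the whole second after the job is handed in: The key is still wound (3.5 rad or more of 3.8) and touched by nothing; the lever stands still within 0.1 rad of level (0.25 to 0.45), pressed by the fingers with more than 3 N (value of joint timer_key above 3.5 rad and value of joint hold_lever between 0.25 and 0.45 rad and contact force between the fingers and lever_base above 3 N and velocity of joint hold_lever between -0.1 and 0.1 rad/s and contact force between anything else and timer_base below 0.1 N); the arm keeps its last pose, push and grip.
It fails at once if the lever is pushed down to its lower stop (over 0.66 rad) (value of joint hold_lever above 0.66 rad).
It fails at once if another thing on the bench is shifted by more than 20 mm (distance of any of chassis, screwdriver, reel, tray from where it was at the start of the episode above 0.02 m).
It also fails if it takes over 72 s, if anything falls off the work surface, if the arm or the gripper's body presses on something with over 40 N, if the wrist force passes 120 N, or if a joint passes its speed limit or range.

ROBOT

A 6-joint arm with a two-finger parallel gripper is mounted at the origin on the work surface. World frame = base frame: x ahead of the robot, y to its left, z up, the work surface at z = 0. Lengths are in m, angles in rad, forces in N, time in s.
With the tool pointing down it reaches from about 0.3 to 0.75 m from the base axis. Payload 8.5 kg.
Tool frame: the origin (TCP) lies between the finger pads; the fingertips stand 25 mm ahead of it and the grasp point (between the pads) lies 6 mm ahead of it; x points along the fingers, y is the direction in which the jaws open and shut, and the axes are right-handed (so a half turn about x gives the same grasp; the last joint's range is limited). The gripper opens to 88 mm and grips with 3 to 60 N. Pads are 18 mm wide; open, the fingers measure 123 mm over their backs; the gripper's body (75 mm by 187 mm) begins 45 mm behind the grasp point.
Start: joints at [1.066, 0.381, 1.297, -0, 1.464, -0.215], TCP at [0.157, 0.527, 0.264] pointing down, gripper open.
Joint ranges: [-3.11, 3.11], [-0.89, 2.33], [0.22, 2.48], [-1.42, 4.56], [0.17, 2.85], [-2.88, 2.88]. Speed limits (rad/s): [2.39, 2.39, 3.14, 3.14, 3.14, 3.14].

INTERFACE

Orientations are given as a rotation vector (axis times angle).
In Python, from bench import manip, move_gripper, ik, sensors, viewer, ticket, models gives the robot as it stands. The module is installed in compiled form; this text tells all that it offers. Calls block until the motion is done:
- manip.move_to(position, orientation): joint-space move of the TCP to a pose.
- manip.move_l(position, frame=None, vel=0.15): straight line of the TCP; frame=None keeps the orientation; vel is the mean speed in m/s.
- manip.move_joints(angles): joint-space move.
- move_gripper(opening): finger opening in m; the grip force is fixed at half the most; returns when the fingers have stopped.
- manip.hold(seconds).
- ik(position, orientation): joint angles nearest the present ones, or None.
- sensors.read_state(): the state.
- viewer.get_image(name): name is "scene" or "side" or "wrist"; returns a dict with "pixels" (420x560x3 uint8, red, green, blue), "fx", "fy", "cx", "cy" (pixels), "D" ([k1, k2, p1, p2, k3] as OpenCV has them; the pictures are not rectified), "cam_to_world" (4x4, takes a point from camera to world coordinates); the wrist camera has in their place "mount" (4x4, takes a point from camera to tool coordinates, whose origin is the TCP and whose axes are the tool frame's). Camera axes: x right, y down, z forward; pixel columns grow to the right and rows downward; lengths in m; the calibration is good to about 2 mm. A picture is of the moment at which its call begins: read the wrist's pose just before it. There is no depth.
A pose or a line that the arm cannot do raises manip.PlanningError and nothing moves.
- ticket.close_job(): hands the job in, once; it reports no verdict.
Trained networks look in the newest picture that a camera, given by its name, has taken for a name from the list of things; names that differ only in an ending like _2 or _b are one class to them, and where a whole thing is asked for, a point or a joint stands for the part that bears it (a point fixed in the world has none). Each returns a list of dicts, best first, with "score" (0 to 1); they miss things now and then, are a little off and sometimes report something else, mostly with a low value. They report only what shows in the picture. A call takes as long as a camera call. They do not tell look-alikes from the thing itself.
- models.trace(name, camera): "region" (420x560 bool, what is visible of it) and "point" ([column, row] in pixels, amid what is visible of it).
The state is a dict: "clock": time; "q": joint angles; "dq": joint speeds; "effort": joint torques, N m; "position": TCP position; "ee_rot": TCP orientation; "force": force on the tool from outside, world axes, zero at the start; "wrist_torque": the same for the moment, N m; "gripper_width": finger opening in m.
Only numpy, scipy, OpenCV 4.12 (cv2) and the standard library are available. Lean on these libraries where they do the work, as an engineer would, in place of code of your own. Each camera call takes 0.05 s, during which the arm holds its last target.

## Working session

There is one attempt and no reset: what is moved stays moved. The work goes in short steps, each a Python script; the robot and the scene stay as the last script left them, time stands still between calls to the robot, and variables do not carry over. Pictures are saved under pics/ and viewed, and the job is handed in when it is done.

```bash
mkdir -p pics
cat > h.py <<'E'
import numpy as np, cv2
from bench import manip, move_gripper, ik, sensors, viewer, ticket, models
def save(n,img): cv2.imwrite('pics/'+n,cv2.cvtColor(img,cv2.COLOR_RGB2BGR))
def KD(d): return np.array([[d['fx'],0,d['cx']],[0,d['fy'],d['cy']],[0,0,1]]),np.array(d['D'],float)
def proj(d,P,T=None):
    T=np.array(d['cam_to_world']) if T is None else T
    W=np.linalg.inv(T);K,D=KD(d)
    return cv2.projectPoints(np.atleast_2d(np.array(P,float)),cv2.Rodrigues(W[:3,:3])[0],W[:3,3],K,D)[0].reshape(-1,2)
def ray(d,uv,T=None):
    T=np.array(d['cam_to_world']) if T is None else T
    K,D=KD(d)
    n=cv2.undistortPoints(np.array(uv,float).reshape(-1,1,2),K,D).reshape(-1,2)
    r=np.c_[n,np.ones(len(n))]@T[:3,:3].T
    return T[:3,3],r
def atz(d,uv,z,T=None):
    o,r=ray(d,uv,T); return o+r*((z-o[2])/r[:,2])[:,None]
E
python3 - <<'E'
from h import *
for c in ["scene","side","wrist"]:
    d=viewer.get_image(c); save(c+'0.png',d['pixels'])
    print(c,d['fx'],np.round(d.get('cam_to_world',d.get('mount')),3).tolist())
    for n in ["timer_base","timer_key","lever_base","hold_lever","screwdriver","reel","tray","chassis"]:
        for r in models.trace(n,c):
            print(c,n,round(r['score'],2),np.round(r['point']).tolist(),r['region'].sum(), np.round(atz(d,[r['point']],0.05)[0],3).tolist() if c!='wrist' else '')
print(sensors.read_state())
E
```

```text
scene 516.9389366935235 [[-0.451, 0.657, -0.605, 1.334], [0.893, 0.323, -0.314, 0.425], [-0.011, -0.681, -0.732, 1.111], [0.0, 0.0, 0.0, 1.0]]
scene timer_base 0.63 [219.0, 229.0] 2064 [0.597, -0.165, 0.05]
scene timer_base 0.2 [309.0, 215.0] 314 [0.444, 0.035, 0.05]
scene timer_key 0.56 [218.0, 214.0] 157 [0.553, -0.194, 0.05]
scene lever_base 0.86 [279.0, 263.0] 1860 [0.629, 0.036, 0.05]
scene lever_base 0.73 [340.0, 282.0] 2237 [0.615, 0.199, 0.05]
scene lever_base 0.58 [378.0, 358.0] 2801 [0.765, 0.351, 0.05]
scene lever_base 0.58 [452.0, 205.0] 1446 [0.23, 0.378, 0.05]
scene lever_base 0.52 [221.0, 228.0] 1987 [0.592, -0.16, 0.05]
scene hold_lever 0.87 [456.0, 179.0] 383 [0.12, 0.363, 0.05]
scene hold_lever 0.8 [280.0, 234.0] 405 [0.54, -0.005, 0.05]
scene hold_lever 0.75 [344.0, 256.0] 508 [0.534, 0.178, 0.05]
scene screwdriver 0.74 [307.0, 214.0] 271 [0.44, 0.028, 0.05]
scene screwdriver 0.18 [240.0, 314.0] 2370 [0.803, 0.023, 0.05]
scene reel 0.74 [437.0, 294.0] 671 [0.54, 0.421, 0.05]
scene tray 0.79 [128.0, 205.0] 1249 [0.635, -0.444, 0.05]
scene chassis 0.8 [242.0, 315.0] 
[... 1327 characters left out ...]
hold_lever 0.7 [105.0, 271.0] 1515 
{'clock': 1.35, 'q': array([ 1.06571340e+00,  3.80603129e-01,  1.29741739e+00,  7.18081251e-06,
        1.46363528e+00, -2.15282209e-01]), 'dq': array([ 5.24668235e-05, -9.72591336e-05, -1.22046989e-03, -1.09798992e-03,
        7.63036271e-04, -9.40916092e-04]), 'effort': array([ 1.87854275e-04, -4.37798452e+01, -2.24728346e+01,  7.14330445e-02,
        3.13384901e-02, -2.06522935e-05]), 'position': array([0.1571447 , 0.52704045, 0.26374085]), 'ee_rot': array([ 0.22742197,  1.55883   , -0.22751109]), 'force': array([-1.0514879 , -0.01678346, -0.59869301]), 'wrist_torque': array([ 0.00906039, -0.01439603,  0.00671296]), 'gripper_width': 0.08820020387336848}
```

View pics/scene0.png

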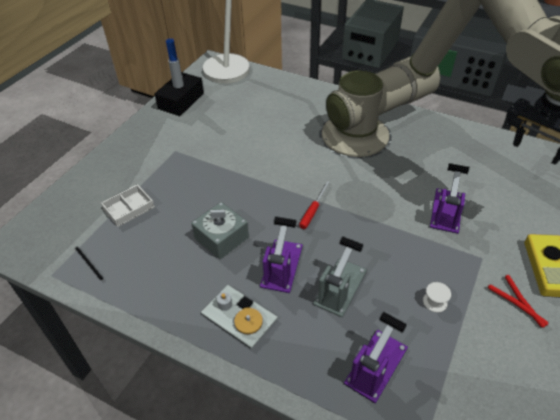

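View pics/side0.png

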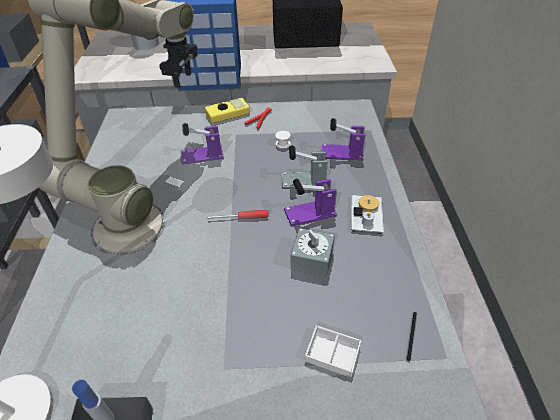

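Run:
```python
import cv2,numpy as np
a=cv2.imread('pics/scene0.png')[185:385,170:490]; b=cv2.imread('pics/side0.png')[110:290,180:400]
cv2.imwrite('pics/crop1.png',cv2.resize(a,None,fx=2.5,fy=2.5,interpolation=3)); cv2.imwrite('pics/crop2.png',cv2.resize(b,None,fx=3.3,fy=3.3,interpolation=3))
```

```text
(no output)
```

View pics/crop1.png

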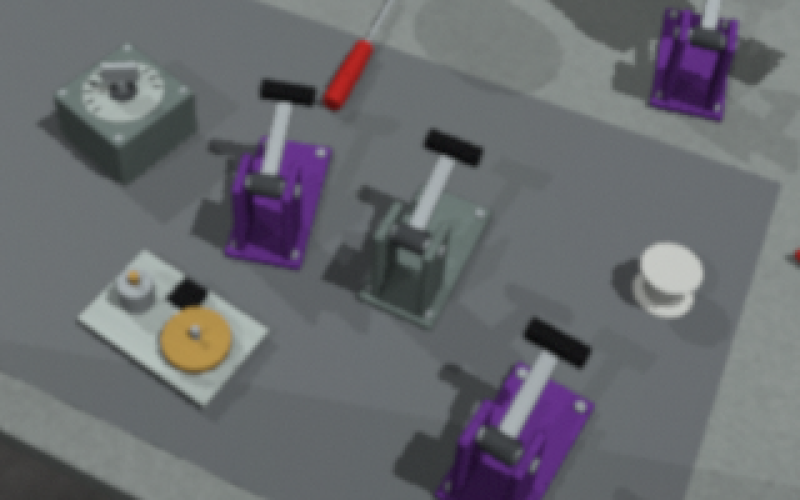

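View pics/crop2.png

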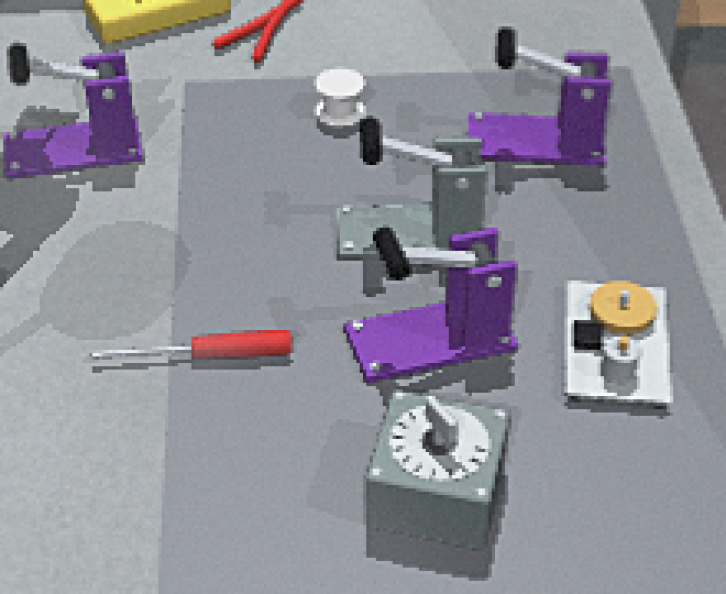

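The lever units are at scene (279,263), (378,358) and (452,205), all purple, and (340,282), grey. In the side picture the grey one is at (310,170). The grey unit is the one meant, and both crops confirm it. The timer is at scene (219,229) and side (312,252), with a purple decoy between it and the grey lever. Next I'll take close wrist views of both.

```bash
cat >> h.py <<'E'
from scipy.spatial.transform import Rotation as Ro
def down(a):
    c,s=np.cos(a),np.sin(a)
    return Ro.from_matrix(np.array([[0,c,s],[0,s,-c],[-1,0,0]])).as_rotvec()
def wristT(d,st):
    T=np.eye(4);T[:3,:3]=Ro.from_rotvec(st['ee_rot']).as_matrix();T[:3,3]=st['position']
    return T@np.array(d['mount'])
def wshot(n):
    st=sensors.read_state(); d=viewer.get_image('wrist'); d['cam_to_world']=wristT(d,st); save(n,d['pixels'])
    import pickle; pickle.dump(d,open('pics/'+n+'.pkl','wb')); return d,st
E
python3 - <<'E'
from h import *
st=sensors.read_state(); R=Ro.from_rotvec(st['ee_rot']).as_matrix(); print(np.round(R,3), 'yaw',np.arctan2(R[1,1],R[0,1]))
d1=viewer.get_image('scene');d2=viewer.get_image('side')
for nm,a,b,z in [('dial',[218,217],[313,244],.074),('leverbarG',[351,244],[292,153],.129)]:
    print(nm,atz(d1,[a],z),atz(d2,[b],z))
for a in np.arange(-3,3.1,.5):
    for p in ([.55,-.19,.3],[.55,-.19,.12],[.5,.19,.3]):
        q=ik(p,down(a)); print(round(a,2),p, None if q is None else np.round(q,2))
E
```

```text
[[-0.     0.286  0.958]
 [-0.     0.958 -0.286]
 [-1.    -0.    -0.   ]] yaw 1.2809948464733443
dial [[ 0.57905181 -0.17473086  0.074     ]] [[ 0.59180974 -0.16818891  0.074     ]]
leverbarG [[0.55124252 0.19643265 0.129     ]] [[0.55348976 0.19487531 0.129     ]]
-3.0 [0.55, -0.19, 0.3] [-0.54  0.42  1.14  0.    1.59  2.46]
-3.0 [0.55, -0.19, 0.12] [-0.54  0.57  1.42  0.    1.15  2.46]
-3.0 [0.5, 0.19, 0.3] None
-2.5 [0.55, -0.19, 0.3] [-0.54  0.42  1.14 -0.    1.59  1.96]
-2.5 [0.55, -0.19, 0.12] [-0.54  0.57  1.42 -0.    1.15  1.96]
-2.5 [0.5, 0.19, 0.3] [ 0.14  0.33  1.27 -0.    1.54  2.64]
-2.0 [0.55, -0.19, 0.3] [-0.54  0.42  1.14 -0.    1.59  1.46]
-2.0 [0.55, -0.19, 0.12] [-0.54  0.57  1.42 -0.    1.15  1.46]
-2.0 [0.5, 0.19, 0.3] [ 0.14  0.33  1.27 -0.    1.54  2.14]
-1.5 [0.55, -0.19, 0.3] [-0.54  0.42  1.14 -0.    1.59  0.96]
-1.5 [0.55, -0.19, 0.12] [-0.54  0.57  1.42 -0.    1.15  0.96]
-1.5 [0.5, 0.19, 0.3] [ 0.14  0.33  1.27 -0.    1.54  1.64]
-1.0 [0.55, -0.19, 0.3] [-0.54  0.42  1.14  0.    1.59  0.46]
-1.0 [0.55, -0.19, 0.12] [-0.54  0.57  1.42  0.    1.15  0.46]
-1.
[... 743 characters left out ...]
 [ 0.14  0.33  1.27  0.    1.54 -0.86]
1.5 [0.55, -0.19, 0.3] [-0.54  0.42  1.14 -0.    1.59 -2.04]
1.5 [0.55, -0.19, 0.12] [-0.54  0.57  1.42 -0.    1.15 -2.04]
1.5 [0.5, 0.19, 0.3] [ 0.14  0.33  1.27 -0.    1.54 -1.36]
2.0 [0.55, -0.19, 0.3] [-0.54  0.42  1.14 -0.    1.59 -2.54]
2.0 [0.55, -0.19, 0.12] [-0.54  0.57  1.42 -0.    1.15 -2.54]
2.0 [0.5, 0.19, 0.3] [ 0.14  0.33  1.27 -0.    1.54 -1.86]
2.5 [0.55, -0.19, 0.3] None
2.5 [0.55, -0.19, 0.12] None
2.5 [0.5, 0.19, 0.3] [ 0.14  0.33  1.27 -0.    1.54 -2.36]
3.0 [0.55, -0.19, 0.3] [-0.54  0.42  1.14  0.    1.59  2.75]
3.0 [0.55, -0.19, 0.12] [-0.54  0.57  1.42  0.    1.15  2.75]
3.0 [0.5, 0.19, 0.3] [ 0.14  0.33  1.27  0.    1.54 -2.86]
```

Run:
```python
from h import *
manip.move_to([.58,.195,.33],down(1.5)); d,st=wshot('w_lever.png'); print(st['clock'])
for n in ["lever_base","hold_lever"]:
    for r in models.trace(n,'wrist'): print(n,r['score'],r['point'],r['region'].sum())
manip.move_to([.57,-.172,.27],down(1.0)); d,st=wshot('w_timer.png'); print(st['clock'])
for n in ["timer_base","timer_key"]:
    for r in models.trace(n,'wrist'): print(n,r['score'],r['point'],r['region'].sum())
```

```text
3.4083
lever_base 0.79 [406.7, 253.7] 3128
lever_base 0.56 [279.9, 184.0] 8214
lever_base 0.55 [146.5, 198.6] 10093
hold_lever 0.95 [114.5, 196.0] 2922
hold_lever 0.81 [278.9, 176.1] 2934
hold_lever 0.6 [414.1, 352.7] 453
4.95
timer_base 0.66 [292.8, 194.4] 12342
timer_key 0.95 [292.9, 203.6] 995
```

View pics/w_lever.png

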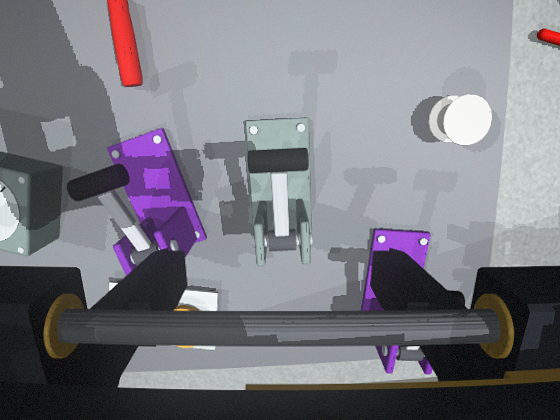

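View pics/w_timer.png

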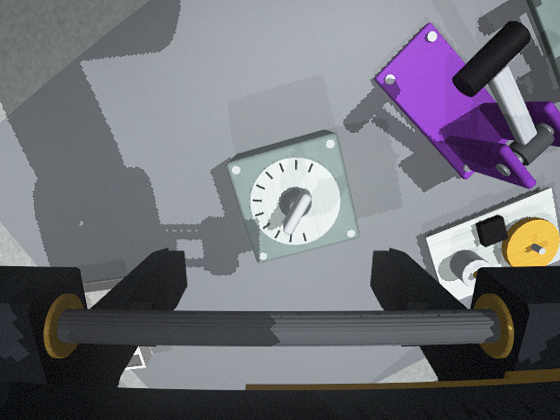

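The wrist lever view shows the grey unit at about (280,185), its bar at (278,160), with purple units left and lower right. The timer view shows the dial at (295,200) and the box screws at about (237,170), (330,144), (351,233) and (263,256). I'll measure the key by enlarging it.

```bash
python3 - <<'E'
import cv2
a=cv2.imread('pics/w_timer.png')[125:270,220:370]
cv2.imwrite('pics/crop3.png',cv2.resize(a,None,fx=4,fy=4,interpolation=cv2.INTER_CUBIC))
E
cat > ov.py <<'E'
import pickle,sys
from h import *
def timer_pts(x,y,th,k):
    c,s=np.cos(th),np.sin(th);P=[]
    for u,v in [(-1,-1),(1,-1),(1,1),(-1,1)]:
        P.append([x+.055*(c*u-s*v),y+.055*(s*u+c*v),.07])
    w=th-k;e=np.array([np.cos(w),np.sin(w)]);n=np.array([-e[1],e[0]]);W=[]
    for u,v in [(-1,-1),(1,-1),(1,1),(-1,1)]:
        q=np.array([x,y])+.02*u*e+.0045*v*n; W.append([*q,.114])
    D=[[x+.016*np.cos(t),y+.016*np.sin(t),.074] for t in np.linspace(0,6.28,24)]
    m=[[*(np.array([x,y])+.016*e),.074]]
    return np.array(P),np.array(W),np.array(D),np.array(m)
E
```

```text
(no output)
```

View pics/crop3.png

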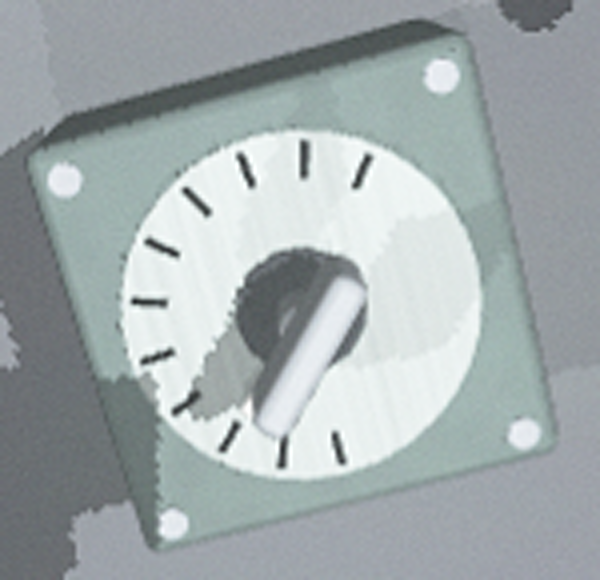

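Run:
```python
from ov import *
from scipy.optimize import least_squares
d=pickle.load(open('pics/w_timer.png.pkl','rb')); T=d['cam_to_world']
cr=lambda p: np.array(p,float)/4+[220,125]-.4
scr=cr([[65,181],[442,76],[524,433],[173,524]])
P=atz(d,scr,.071,T)[:,:2]; print(P.round(4)); c=P.mean(0); print('centre',c, 'sides',np.linalg.norm(P-np.roll(P,1,0),axis=1))
e=(P[1]-P[0]+P[2]-P[3]); print('edge yaw',np.arctan2(e[1],e[0])-np.pi/2)
w=atz(d,cr([[268,428],[353,283]]),.114,T)[:,:2]; e=w[0]-w[1]; print('wing',w.mean(0),np.linalg.norm(e),'yaw',np.arctan2(e[1],e[0]))
dc=atz(d,cr([[302,308]]),.074,T); print('disc',dc)
th=np.arctan2(*(P[1]-P[0]+P[2]-P[3])[::-1])-np.pi/2; k=th-np.arctan2(e[1],e[0]); print('k',k)
im=cv2.resize(d['pixels'][125:270,220:370],None,fx=5,fy=5,interpolation=cv2.INTER_CUBIC)
for Q in timer_pts(*c,th,k):
    q=((proj(d,Q,T)-[220,125]+.4)*5).round().astype(int); cv2.polylines(im,[q.reshape(-1,1,2)],True,(255,0,0),1); 
    if len(Q)==1: cv2.circle(im,tuple(int(v) for v in q[0]),5,(0,0,255),-1)
save('ov1.png',im)
```

```text
[[ 0.5321 -0.1963]
 [ 0.5592 -0.1079]
 [ 0.6472 -0.1352]
 [ 0.6202 -0.2234]]
centre [ 0.58967686 -0.16566576] sides [0.09211977 0.09247637 0.09209354 0.09220812]
edge yaw -0.2974678506586421
wing [ 0.58857595 -0.16512325] 0.036991785485357136 yaw -1.0692323752393083
disc [[ 0.58853462 -0.1648838   0.074     ]]
k 0.7717645245806661
```

View pics/ov1.png

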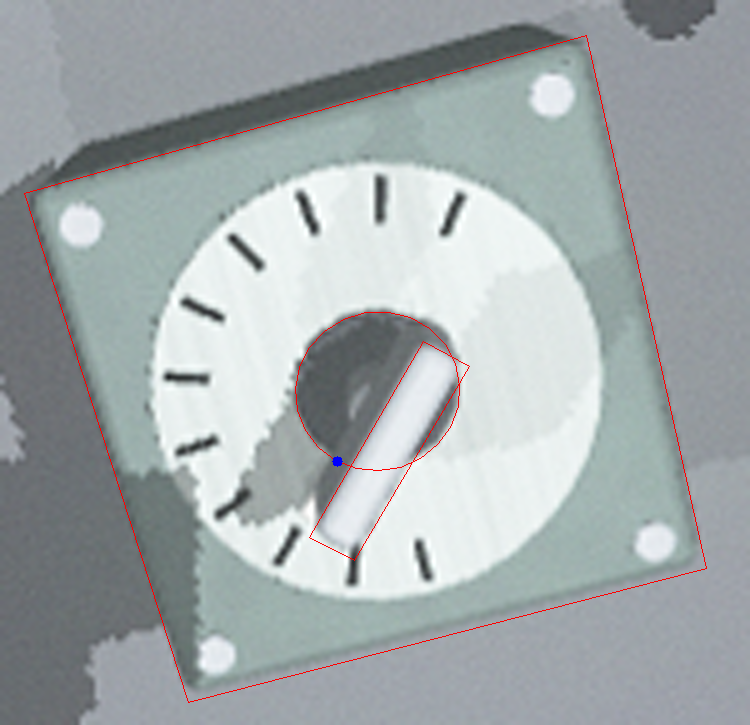

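The overlay fits: box yaw is −0.30, wing yaw −1.07, key about 0.77 rad. One grasp covers the remaining 3.03 rad of joint‑6 travel, so I'll grasp and wind in monitored steps.

Run:
```python
from h import *
C=[.5888,-.1652]; y=-1.069+np.pi/2
manip.move_to([*C,.19],down(y)); move_gripper(.06)
manip.move_l([*C,.110],vel=.1); print(sensors.read_state()['force'])
move_gripper(.0); st=sensors.read_state(); print(st['clock'],st['gripper_width'],st['q'].round(3),st['force'].round(2),st['wrist_torque'].round(3),st['position'])
d,_=wshot('w_grip.png')
q=st['q'].copy(); q[5]+=.3; manip.move_joints(q); st=sensors.read_state()
print(st['clock'],st['gripper_width'],st['q'].round(3),st['force'].round(2),st['wrist_torque'].round(3),st['position'])
wshot('w_grip2.png')
```

```text
[ 0.51830939 -0.34049926  0.31410158]
8.0333 0.009191516337956219 [-0.466  0.629  1.335  0.003  1.175 -0.969] [ 7.7   4.11 -1.9 ] [ 0.648 -1.233  0.064] [ 0.59019624 -0.16446247  0.11015678]
8.475 0.009423826327734931 [-0.465  0.629  1.334  0.003  1.175 -0.673] [ 4.42  1.78 -1.98] [ 0.165 -0.485  0.037] [ 0.59054816 -0.1643045   0.11016466]
```

Run:
```python
import cv2,numpy as np
cv2.imwrite('pics/g.png',np.hstack([cv2.resize(cv2.imread(f'pics/{n}.png')[120:330,150:410],None,fx=1.5,fy=1.5) for n in('w_grip','w_grip2')]))
```

```text
(no output)
```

View pics/g.png

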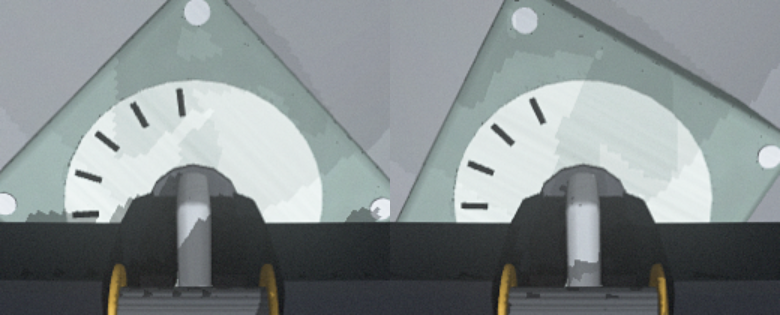

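The key turned with the fingers: the wing stays between the pads and the box rotates in view. I'll go on to near the stop, then small steps.

Run:
```python
from h import *
def rep():
    st=sensors.read_state(); print(round(st['clock'],2),round(st['gripper_width'],4),st['q'].round(3)[5],st['force'].round(1),st['wrist_torque'].round(3),st['position'].round(4)); return st
q=ik([.5905,-.1645,.110],down(sensors.read_state()['q'][0]-sensors.read_state()['q'][5]))
print(q); 
q5=q[5]
for dq in [.6,.6,.6,.5,.15,.1,.1,.08]:
    q5+=dq; q[5]=q5; manip.move_joints(q); st=rep()
    if abs(st['wrist_torque'][2])>.2 : print('stop?');break
wshot('w_grip3.png')
```

```text
[-4.64567786e-01  6.30284968e-01  1.33153406e+00 -4.44089210e-16
  1.17977363e+00 -6.71606804e-01]
9.15 0.0094 -0.074 [ 4.8  2.3 -1.7] [ 0.284 -0.742  0.006] [ 0.5911 -0.1643  0.1101]
9.78 0.0096 0.526 [ 6.8 -0.2 -2.4] [ 0.059 -0.995 -0.031] [ 0.5914 -0.1647  0.1102]
10.4 0.0094 1.126 [ 7.5 -2.2 -2.9] [-0.152 -1.085  0.029] [ 0.5915 -0.1651  0.1102]
10.95 0.0089 1.626 [ 6.7 -3.3 -3.9] [-0.359 -0.925  0.063] [ 0.5914 -0.1654  0.1102]
11.22 0.009 1.777 [ 6.3 -3.6 -4. ] [-0.448 -0.839 -0.042] [ 0.5914 -0.1655  0.1102]
11.47 0.0094 1.877 [ 5.7 -3.9 -3.8] [-0.458 -0.813 -0.021] [ 0.5913 -0.1656  0.1102]
11.72 0.0098 1.977 [ 5.1 -4.  -2.2] [-0.484 -0.746  0.04 ] [ 0.5913 -0.1656  0.1102]
11.97 0.0094 2.057 [ 5.6 -4.  -3.5] [-0.558 -0.752  0.016] [ 0.5912 -0.1657  0.1102]
```

View pics/w_grip3.png

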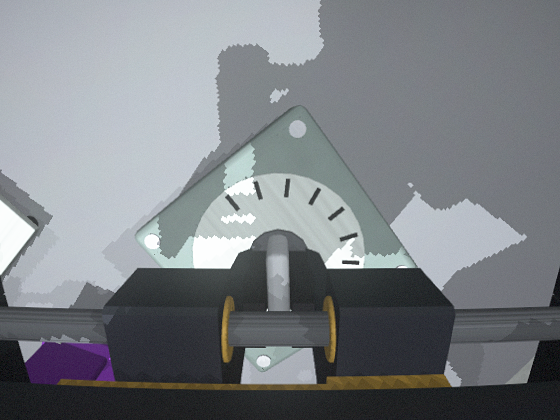

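Run:
```python
from h import *
st=sensors.read_state(); q=ik([.5905,-.1648,.110],down(st['q'][0]-st['q'][5]))
q5=st['q'][5]
for i in range(5):
    q5+=.05; q[5]=q5; manip.move_joints(q); manip.hold(.15); st=sensors.read_state()
    print(round(st['clock'],2),round(st['gripper_width'],4),(st['q'][5]-q5).round(4),st['q'][5],st['effort'][5].round(3),st['force'].round(1),st['wrist_torque'].round(3))
d,_=wshot('w_grip4.png')
im=d['pixels'][150:400,180:380]; save('g4.png',cv2.resize(im,None,fx=2.4,fy=2.4))
```

```text
12.42 0.0091 -0.0022 2.1040845369305505 0.069 [ 5.2 -1.9 -2.9] [-0.294 -0.74   0.05 ]
12.82 0.0098 -0.0026 2.1537219283055493 0.264 [ 5.3 -3.4 -3.8] [-0.376 -0.736  0.311]
13.22 0.0103 -0.0029 2.2034328656755235 0.461 [ 5.4 -2.7 -2.6] [-0.268 -0.638  0.489]
13.62 0.0111 -0.0033 2.253058379895406 0.641 [ 4.7 -1.8 -2.1] [-0.326 -0.629  0.665]
14.02 0.0113 -0.0035 2.302816157378523 0.837 [ 4.6 -2.5 -1.8] [-0.285 -0.597  0.86 ]
```

View pics/g4.png

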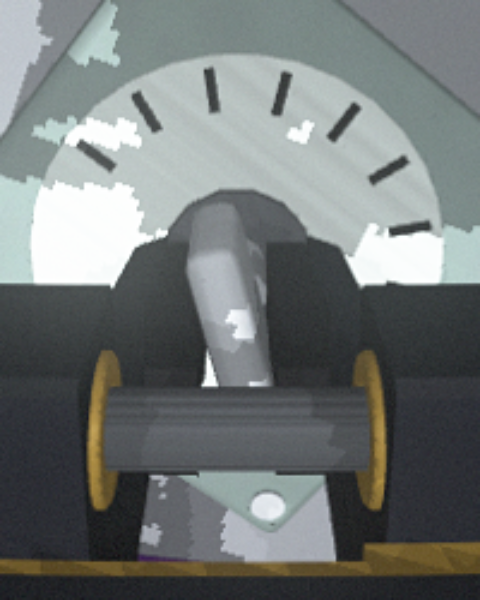

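The stop is reached: torque rises with angle up to 0.86 N m, and the wing skews in the pads. I'll release, rise and check the key, then measure the grey lever.

Run:
```python
from h import *
import pickle
move_gripper(.06); st=sensors.read_state(); print(st['position'],st['wrist_torque'].round(3))
manip.move_l([*st['position'][:2],.20],vel=.15)
st=sensors.read_state();q=st['q'];q[5]-=1.2; manip.move_joints(q);d,st=wshot('w_key2.png'); print(st['clock'])
save('k2.png',cv2.resize(d['pixels'][60:330,130:430],None,fx=2.2,fy=2.2))
d=pickle.load(open('pics/w_lever.png.pkl','rb'))
save('l1.png',cv2.resize(d['pixels'][105:275,200:350],None,fx=3.5,fy=3.5,interpolation=cv2.INTER_CUBIC))
```

```text
[ 0.5904904  -0.16476823  0.10999958] [0.096 0.123 0.032]
16.7667
```

View pics/k2.png

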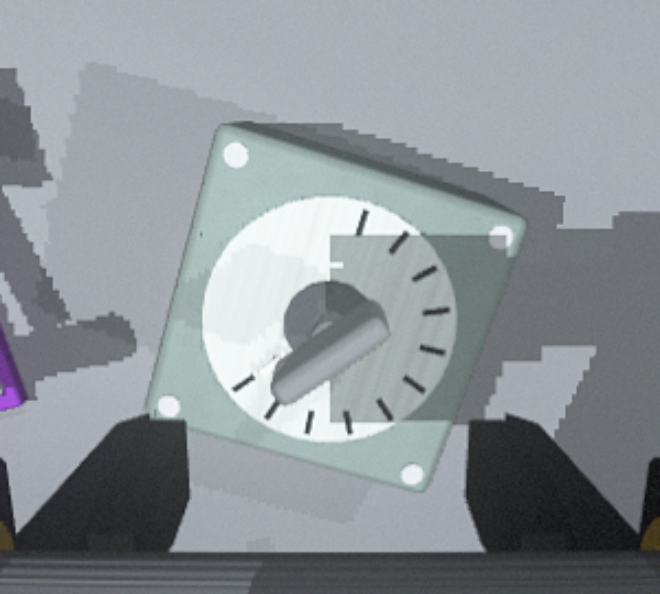

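View pics/l1.png

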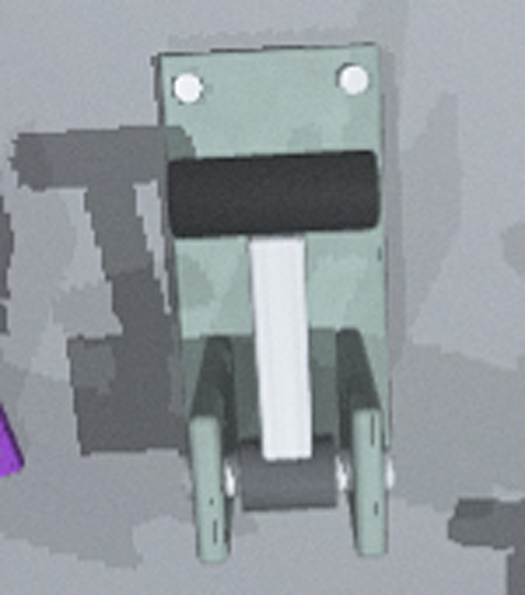

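Run:
```python
from ov import *
d=pickle.load(open('pics/w_key2.png.pkl','rb')); T=d['cam_to_world']
w=atz(d,np.array([[283,390],[380,325]])/2.2+[130,60]-.3,.114,T)[:,:2]; e=w[0]-w[1]; y=np.arctan2(e[1],e[0])
print('wing',w.mean(0),'yaw mod pi',y%np.pi,'k cand',[(-.2975-y+n*np.pi) for n in range(-1,3)])
k=(-.2975-y)%np.pi; k+=np.pi if k<1 else 0
im=cv2.resize(d['pixels'][110:270,200:360],None,fx=4,fy=4,interpolation=cv2.INTER_CUBIC)
for Q in timer_pts(.5895,-.165,-.2975,k):
    q=((proj(d,Q,T)-[200,110]+.4)*4).round().astype(int); cv2.polylines(im,[q.reshape(-1,1,2)],True,(255,0,0),1)
    if len(Q)==1: cv2.circle(im,tuple(int(v) for v in q[0]),3,(0,0,255),-1)
save('ov2.png',im)
d=pickle.load(open('pics/w_lever.png.pkl','rb')); T=d['cam_to_world']
cr=lambda p: np.array(p,float)/3.5+[200,105]-.35
bar=atz(d,cr([[273,194]]),.129,T)[0]; ends=atz(d,cr([[172,200],[377,188]]),.129,T); pv=atz(d,cr([[289,475]]),.108,T)[0]
scr=atz(d,cr([[188,88],[353,80]]),.011,T); 
print('bar',bar,'ends',ends,np.linalg.norm(ends[1]-ends[0]),'scr',scr,'pivot',pv)
e=ends[1]-ends[0]; print('bar yaw',np.arctan2(e[1],e[0])); e=scr[1]-scr[0]; print(np.arctan2(e[1],e[0]))
co=atz(d,cr([[157,57],[378,45]]),.01,T);e=co[1]-co[0]; print('plate',co,np.linalg.norm(e),np.arctan2(e[1],e[0]))
```

```text
wing [ 0.59098888 -0.16597381] yaw mod pi 2.1840521612820285 k cand [np.float64(-5.6231448148718215), np.float64(-2.4815521612820284), np.float64(0.6600404923077647), np.float64(3.801633145897558)]
bar [0.55131909 0.19659008 0.129     ] ends [[0.55100606 0.16901763 0.129     ]
 [0.55164348 0.22490315 0.129     ]] 0.055889150006734827 scr [[0.5268048  0.16706292 0.011     ]
 [0.52816038 0.22700703 0.011     ]] pivot [0.64131973 0.19513962 0.108     ]
bar yaw 1.5593910747005464
1.5481860211819214
plate [[0.51505503 0.15675598 0.01      ]
 [0.51644224 0.23674718 0.01      ]] 0.08000322422744295 1.5534560963175428
```

View pics/ov2.png

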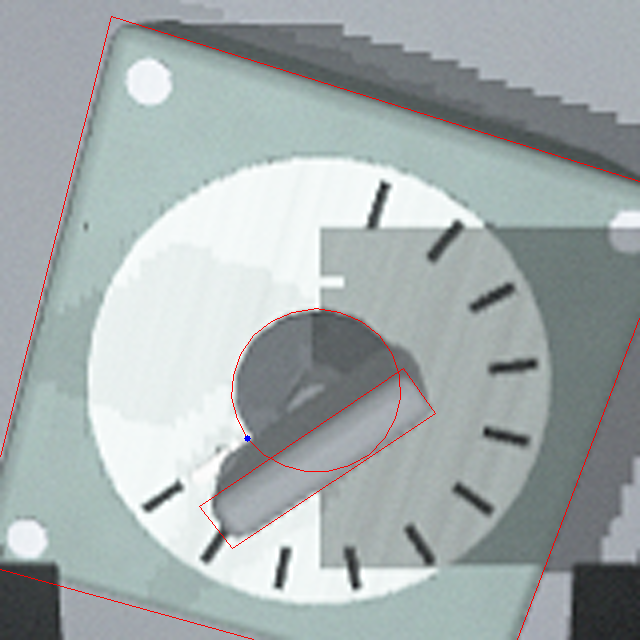

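The wing angle fits 3.80 rad, the hard stop, and the key is free. The grey lever unit has its origin at about (0.596, 0.1955), yaw −0.018, and the bar at rest at (0.5515, 0.1966). Now I'll press with closed fingertips along the bar's arc.

Run:
```python
from h import *
st=sensors.read_state(); manip.move_l([*st['position'][:2],.23],vel=.2)
move_gripper(0)
manip.move_to([.5520,.1965,.20],down(1.555)); st=sensors.read_state(); f0=st['force'][2]; print(st['clock'],st['position'],st['gripper_width'],st['force'].round(2))
manip.move_l([.5517,.1965,.169],vel=.08); print(sensors.read_state()['force'].round(2))
for a in [.35,.28,.2,.13,.07]:
    manip.move_l([.6457-.1*np.cos(a),.1965,.095+.1*np.sin(a)+.036],vel=.05); st=sensors.read_state(); print(round(st['clock'],2),a,st['position'].round(4),st['force'].round(2))
d=viewer.get_image('scene'); save('s5.png',cv2.resize(d['pixels'][200:320,270:420],None,fx=4,fy=4,interpolation=cv2.INTER_CUBIC))
d=viewer.get_image('side'); save('d5.png',cv2.resize(d['pixels'][110:210,240:380],None,fx=5,fy=5,interpolation=cv2.INTER_CUBIC))
```

```text
20.2333 [0.55216381 0.19622279 0.20000805] 0.0004863488248671359 [-0.67 -0.73 -0.7 ]
[-0.04  0.28  0.54]
21.02 0.35 [0.5522 0.1965 0.1657] [1.44 0.09 0.46]
21.32 0.28 [0.5494 0.1966 0.1589] [-1.48  0.69  4.92]
21.62 0.2 [0.5474 0.1966 0.1512] [-3.84  0.94  5.71]
21.92 0.13 [0.5462 0.1966 0.1444] [-3.79  0.81  7.35]
22.18 0.07 [0.5457 0.1967 0.1385] [-4.05  0.45  6.42]
```

View pics/s5.png

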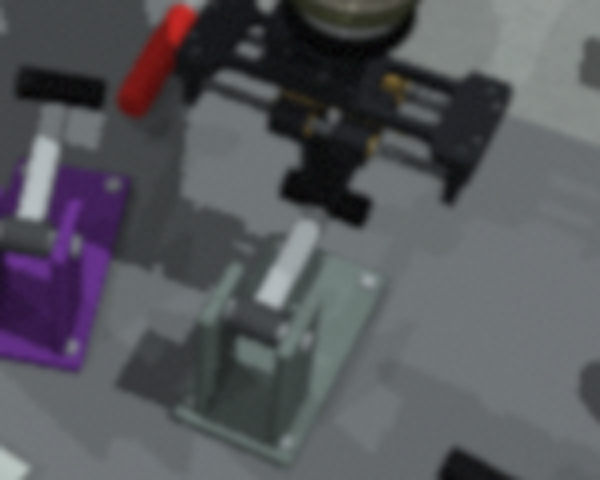

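View pics/d5.png

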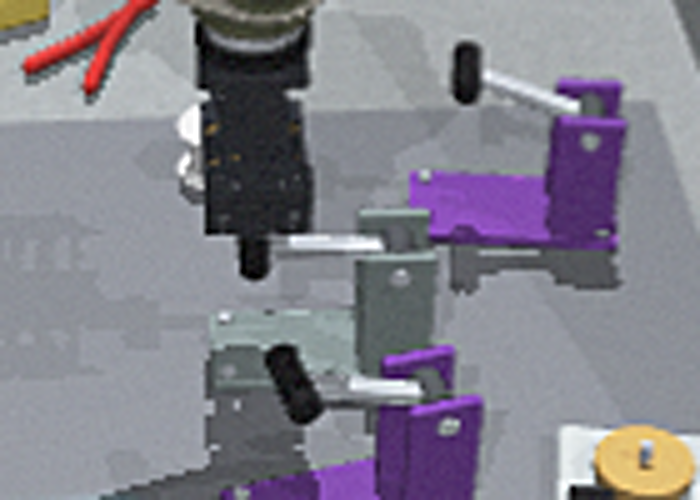

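The bar is under the fingertips and the arm is almost level. I'll go the last few mm, hold, and verify.

Run:
```python
from h import *
manip.move_l([.5457,.1965,.131],vel=.03); 
for i in range(5):
    manip.hold(.6); st=sensors.read_state(); print(round(st['clock'],2),st['position'].round(4),st['force'].round(2))
d=viewer.get_image('side'); im=d['pixels'].copy()
o=np.array([.5957,.1955,0]);c,s=np.cos(-.018),np.sin(-.018)
W=lambda x,y,z:[o[0]+c*x-s*y,o[1]+s*x+c*y,z]
im=cv2.resize(im[110:210,240:380],None,fx=5,fy=5,interpolation=cv2.INTER_CUBIC)
for a,col in[(0,(255,0,0)),(.1,(255,255,0)),(-.1,(0,255,255))]:
  q=((proj(d,[W(.05,0,.095),W(.05-.1*np.cos(a),0,.095+.1*np.sin(a)),W(.05-.1*np.cos(a),-.028,.095+.1*np.sin(a))])-[240,110]+.4)*5).astype(int); cv2.polylines(im,[q.reshape(-1,1,2)],False,col,1)
save('d6.png',im)
d=viewer.get_image('scene'); save('s6.png',d['pixels'])
st=sensors.read_state()
for n in ["screwdriver","reel","tray","chassis","hold_lever","timer_key"]:
    for r in models.trace(n,'scene')[:3]: print(n,round(r['score'],2),np.round(r['point']).tolist())
```

```text
23.27 [0.545  0.1967 0.1316] [-6.65  0.53  8.5 ]
23.87 [0.545  0.1967 0.1316] [-6.32  1.09  8.24]
24.47 [0.545  0.1967 0.1317] [-6.69  2.02  6.91]
25.07 [0.545  0.1967 0.1316] [-6.08  0.58  8.4 ]
25.67 [0.545  0.1967 0.1316] [-5.92  0.57  8.15]
screwdriver 0.59 [305.0, 214.0]
reel 0.84 [435.0, 295.0]
reel 0.26 [219.0, 228.0]
tray 0.64 [126.0, 204.0]
chassis 0.65 [241.0, 314.0]
hold_lever 0.9 [282.0, 234.0]
hold_lever 0.87 [342.0, 262.0]
hold_lever 0.83 [457.0, 180.0]
timer_key 0.77 [217.0, 215.0]
```

View pics/d6.png

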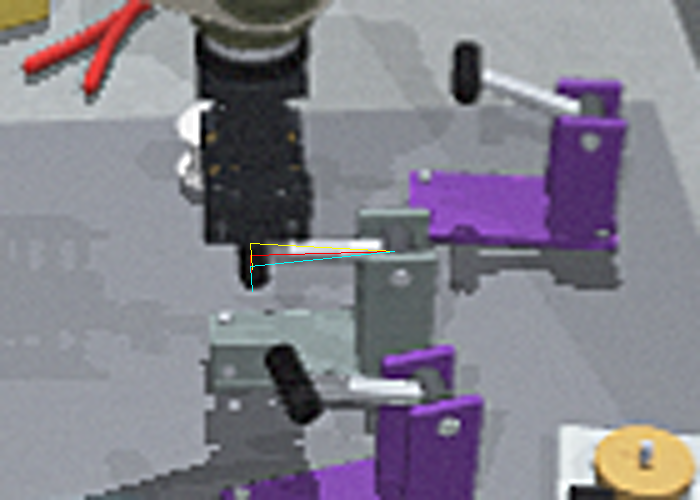

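View pics/s6.png

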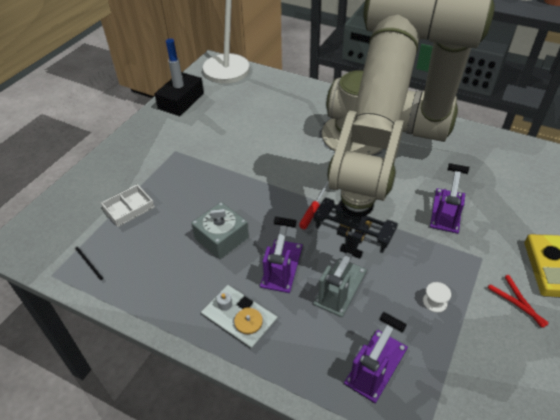

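Run:
```python
from h import *
d=viewer.get_image('side'); im=d['pixels']
o=np.array([.5957,.1955,0]);c,s=np.cos(-.018),np.sin(-.018)
W=lambda x,y,z:[o[0]+c*x-s*y,o[1]+s*x+c*y,z]
a=cv2.resize(im[145:180,280:335],None,fx=12,fy=12,interpolation=cv2.INTER_CUBIC); b=a.copy()
for an,col in[(0,(255,0,0)),(.1,(255,255,0)),(-.1,(0,255,255))]:
  # bar near-end circle
  C=[W(.05-.1*np.cos(an)+.011*np.cos(t),-.028,.095+.1*np.sin(an)+.011*np.sin(t)) for t in np.linspace(0,6.28,40)]
  q=((proj(d,C)-[280,145]+.5)*12).astype(int); cv2.polylines(b,[q.reshape(-1,1,2)],True,col,1)
  q=((proj(d,[W(.05,0,.095),W(.05-.1*np.cos(an),0,.095+.1*np.sin(an))])-[280,145]+.5)*12).astype(int); cv2.polylines(b,[q.reshape(-1,1,2)],True,col,1)
save('d7.png',b)
st=sensors.read_state();print(st['clock'],st['force'].round(2),st['dq'].round(4))
d=viewer.get_image('wrist'); save('w7.png',d['pixels'])
```

```text
26.1167 [-6.5   0.35  7.94] [ 0.0001 -0.0011 -0.0001  0.0009 -0.0009  0.0006]
```

View pics/d7.png

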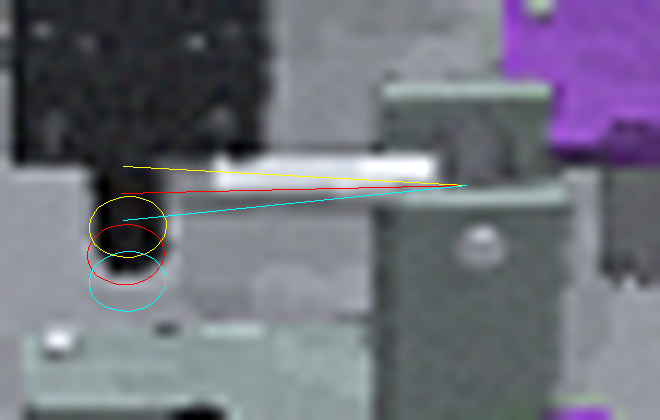

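View pics/w7.png

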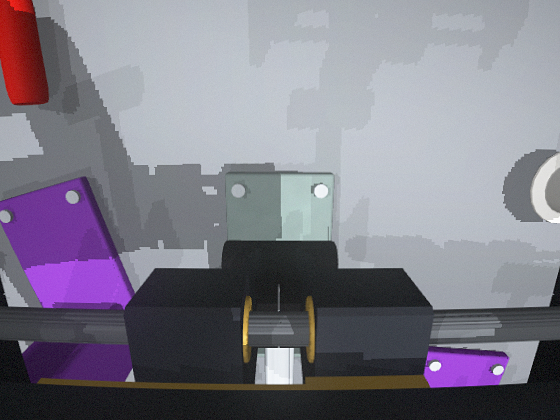

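The arm reads 0 to 0.05 rad above level, well in band. I'll lower 2 mm to centre it, check and hand in.

Run:
```python
from h import *
manip.move_l([.5457,.1965,.1287],vel=.02); manip.hold(2.2); st=sensors.read_state();print(st['clock'],st['position'],st['force'].round(2),st['dq'].round(4))
d=viewer.get_image('side'); im=d['pixels']
o=np.array([.5957,.1955,0]);c,s=np.cos(-.018),np.sin(-.018)
W=lambda x,y,z:[o[0]+c*x-s*y,o[1]+s*x+c*y,z]
b=cv2.resize(im[145:180,280:335],None,fx=12,fy=12,interpolation=cv2.INTER_CUBIC)
for an,col in[(0,(255,0,0)),(.1,(255,255,0)),(-.1,(0,255,255))]:
  C=[W(.05-.1*np.cos(an)+.011*np.cos(t),-.028,.095+.1*np.sin(an)+.011*np.sin(t)) for t in np.linspace(0,6.28,40)]
  q=((proj(d,C)-[280,145]+.5)*12).astype(int); cv2.polylines(b,[q.reshape(-1,1,2)],True,col,1)
save('d8.png',b)
```

```text
28.6333 [0.54502775 0.19667957 0.12935518] [-6.09  0.43  8.2 ] [-0.0007 -0.0007  0.     -0.0007  0.0013 -0.0001]
```

View pics/d8.png

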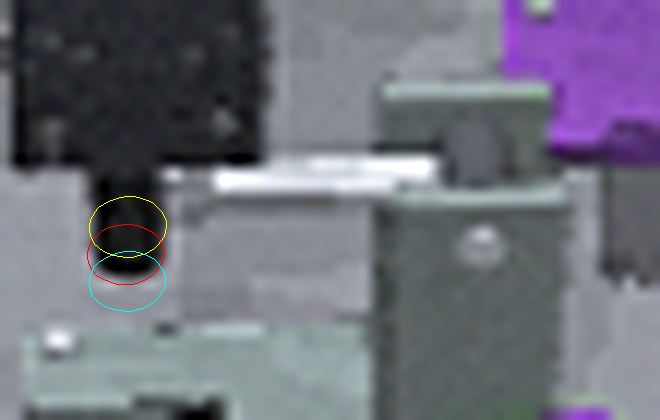

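The bar end now reads about 0.03 rad above the level overlay. By fingertip height it is about 0.02 rad below. Both are well inside ±0.1, steady at about 8 N. Handing in.

Run:
```python
from h import *
ticket.close_job(); print(sensors.read_state()['clock'])
```

```text
the job is handed in; nothing more can be done
the job is handed in; nothing more can be done
```

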